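Unclamp a bench centrifuge and hold its lid open

ROBOT

A 6-joint arm with a two-finger parallel gripper is mounted at the origin on the work surface. World frame = base frame: x ahead of the robot, y to its left, z up, the work surface at z = 0. Lengths are in m, angles in rad, forces in N, time in s.
With the tool pointing down it reaches from about 0.3 to 0.875 m from the base axis. Payload 6.4 kg.
Tool frame: the origin (TCP) lies on the centre line of the jaws, within the pads' length; the fingertips stand 14 mm ahead of it and the grasp point (between the pads) lies 5 mm behind it; z points along the fingers, y is the direction in which the jaws open and shut (so a half turn about z gives the same grasp; the last joint's range is limited). The gripper opens to 85 mm and grips with 20 to 120 N. Pads are 22 mm wide; open, the fingers measure 114 mm over their backs; the gripper's body (76 mm by 85 mm) begins 54 mm behind the grasp point. The pads swing forward as they close: fully open they stand 13 mm farther back than shut.
Start: joints at [-1.416, 0.181, 1.607, -0, 1.354, -0.206], TCP at [0.203, -0.538, 0.245] pointing down, gripper open.
Joint ranges: [-2.99, 2.99], [-0.89, 2.07], [0.3, 2.58], [-1.14, 4.28], [0, 2.63], [-3.12, 3.12]. Speed limits (rad/s): [2.57, 2.57, 3.01, 3.14, 3.14, 3.14].

INTERFACE

Orientations are given as a unit quaternion [w, x, y, z].
In Python, from bench import * gives the robot as it stands.
- The arm moves only by the tool servo_tool, never from a script. Its argument "plan" is a list that holds one entry, the list of rows, each a list of 5 numbers: the shift along the world's x, y, z in m, then the turn about the world's z in rad, then the gripper command: -1 is shut, 1 is fully open, values between are in proportion. In form: [[[tx, ty, tz, roll, claw], ...]]. A call has 1 to 8 rows; each row shifts and turns the commanded pose from where the row before left it; what a row does not reach is not made up. A row lasts 1/10 s, in which the tool goes at most 50 mm and 8.59 degrees, less where a joint would pass 70% of its speed; a pose out of reach is approached as far as the arm can. A call with a gripper value outside its range is refused whole. The fingers move at their own pace and stop on an object; the grip force is fixed at half the most. Time passes only in rows, so rows that do not move let the fingers close. It gives the time, the measured TCP pose, the force and the opening at its end, in the units of the state.
- get_obs(): the state, without advancing time (a new reading comes with each control period).
- camera(name): name is "scene" or "top" or "wrist"; returns a dict with "img" (400x640x3 uint8, blue, green, red), "camera_matrix" (3x3 intrinsics, pixels), "rvec" (rotation vector, rad) and "tvec" (3), from world to camera coordinates, as OpenCV has them. Camera axes: x right, y down, z forward; pixel columns grow to the right and rows downward; lengths in m; the calibration is good to about 2 mm. A picture is of the moment at which its call begins. There is no depth.
- hand_in(): hands the job in, once; it reports no verdict.
Trained networks look in a picture, given as the dict that the camera call returned (one of the last four; its "shot" number tells which), for a name from the list of things; names that differ only in an ending like _2 or _b are one class to them, and where a whole thing is asked for, a point or a joint stands for the part that bears it (a point fixed in the world has none). Each returns a list of dicts, best first, with "conf" (0 to 1); they miss things now and then, are a little off and sometimes report something else, mostly with a low value. They report only what shows in the picture. A call takes as long as a camera call.
- trace(picture, thing): "mask" (400x640 bool, what is visible of it) and "rect" ([left, top, right, bottom] as shares, 0 to 1, of the picture: columns of its width, rows of its height, round what is visible of it).
- pinpoint(picture, thing): "centre" ([row, column] as shares, 0 to 1, of the picture: columns of its width, rows of its height: a listed point, or the origin of a listed thing).
The state is a dict: "time_s": time; "q": joint angles; "dq": joint speeds; "joint_efforts": joint torques, N m; "eef_pos": TCP position; "eef_rot": TCP orientation; "wrist_force": force on the tool from outside, world axes, zero at the start; "torque": the same for the moment, N m; "opening": opening from 0.0 (shut) to 1.0 (fully open).
Only numpy, scipy, OpenCV 4.12 (cv2) and the standard library are available. Lean on these libraries where they do the work, as an engineer would, in place of code of your own. Each camera call takes 0.05 s, during which the arm holds its last target.

TASK

The lid of the bench centrifuge is held shut by a swing clamp and its support strut is gone, so it falls shut by itself. Turn the clamp knob a quarter turn clockwise, past its click, so that its steel tongue is clear of the lid; then raise the lid (it has a bar handle along its edge) and hold it open 60 degrees from shut, so that a colleague can take the tubes out. Finish still holding the lid there, and leave the beaker, bottle and weight beside the machine alone.

Things in the scene. Friction and masses are not known exactly. Their poses are not given: they have to be found in the camera images.
- centrifuge: White bench centrifuge, fixed to the bench, 260 mm (its x) by 270 mm (its y) by 120 mm high, turned by some yaw. Origin at its underside. Own axes: z up; the lid's hinge runs along x near the +y side; the lid's bar handle is on the -y side; the clamp knob stands on the flat 120 mm high deck on the +x side (own x from 50 to 130 mm). Below the bar there is a step 65 mm above the bench (own y from -140 to -60 mm).
- lid (a joint): Opening angle of the lid, rad: 0 shut and level, 1.047 is 60 degrees open, stop at 1.45. The lid is a grey plate 180 mm along the hinge, 172 mm from hinge to free edge, 10 mm thick, about 0.6 kg; its middle is level with the hinge axis. No catch, spring or friction holds it: let go, it falls shut. While the clamp tongue is over its edge it cannot open.
- lid_hinge (a point): Point on the lid's hinge axis, level with the middle of the bar, 126 mm above the bench. The hinge axis is the centrifuge's x axis direction. Fixed on the lid: its own x runs along the hinge, its -y points to the bar and rises as the lid opens.
- lid_bar (a point): Middle of the steel bar handle: a round bar 12 mm thick and 100 mm long, parallel to the hinge and 220 mm from it, in the plane of the lid, carried by an arm at each end, with a 42 mm clear gap between bar and lid edge. 126 mm above the bench with the lid shut (61 mm above the step), about 317 mm at 60 degrees. Its axes are the lid's: x along the bar.
- clamp (a joint): Angle of the clamp knob, rad: 0 to 0.25 at the start (tongue over the lid), growing as it is turned clockwise seen from above, stop at 1.5. A spring detent resists between about 0.4 and 0.75 (up to about 0.2 N m) and then clicks over; let go beyond 0.9 it springs on to about 1.02; it counts as released past 0.95, where the tongue is clear of the lid.
- clamp_grip (a point): Point on the vertical axis of the clamp knob, at the height to grip it, 160 mm above the bench. The knob's grip is an upright black bar 40 mm long, 14 mm wide, from 137 to 174 mm above the bench. Turns with the knob: its own x lies along the grip's length, and the steel tongue (4 mm thick, 14 mm wide, its end 38 mm from the axis, underside 132 mm above the bench) points along its -x. At knob angle 0 its x is the centrifuge's x and the tongue points at the lid, 28 mm away.
- beaker: Bystander: glass beaker, 66 mm wide, 85 mm high, on the bench beyond the centrifuge's -y side. Origin at its underside.
- bottle: Bystander: white bottle with blue cap, 52 mm wide, 100 mm high, on the same side. Origin at its underside.
- weight: Bystander: steel calibration weight with a knob, 36 mm wide, 54 mm high, on the same side. Origin at its underside.

How it is judged:
On the way, in this order (a step that is already met when the one before it is completed fails the run):
1. the clamp knob is turned past its click (beyond 0.95 rad) while the lid is still shut (value of joint clamp above 0.95 rad and value of joint lid below 0.08 rad), for 0.1 s.
2. the lid is raised to 60 degrees within 6, held by the robot (value of joint lid between 0.942 and 1.152 rad and contact force between any of the fingers, the arm and lid above 0.3 N), for 0.3 s.
At the end, for the whole second after the job is handed in: The lid stands still at 60 degrees (within 6), carried by the robot alone (it touches the lid with over 0.3 N, no loose thing props it), and the clamp knob is past 0.95 rad, through the second after the program ends (all of step 2 and velocity of joint lid between -0.1 and 0.1 rad/s and value of joint clamp above 0.95 rad and contact force between each of beaker, bottle, weight and lid below 0.05 N); the arm keeps its last pose, push and grip.
It fails at once if the beaker is moved more than 30 mm or tipped (distance of beaker from where it was at the start of the episode above 0.03 m or angle between beaker's own z axis and vertical above 0.5 rad).
It fails at once if the bottle is moved more than 30 mm or tipped (distance of bottle from where it was at the start of the episode above 0.03 m or angle between bottle's own z axis and vertical above 0.5 rad).
It fails at once if the weight is moved more than 30 mm or tipped (distance of weight from where it was at the start of the episode above 0.03 m or angle between weight's own z axis and vertical above 0.5 rad).
It also fails if it takes over 51 s, if anything falls off the work surface, if the arm or the gripper's body presses on something with over 40 N, if the wrist force passes 120 N, or if a joint passes its speed limit or range.

## Working session

There is one attempt and no reset: what is moved stays moved. The work goes in short steps, Python scripts to look and compute and a tool call to move; the robot and the scene stay as the last step left them, time stands still between calls to the robot, and variables do not carry over. Pictures are saved under pics/ and viewed, and the job is handed in when it is done.

Besides the shell and the picture viewer there is one more tool, called after "Request:" by a JSON object that holds its "api" and its "payload". servo_tool: Moves the arm, as the interface text tells. Its arguments: {"type":"object","properties":{"plan":{"type":"array"}},"required":["plan"]}

```bash
mkdir -p pics; cat > h.py <<'E'
from bench import *
import numpy as np, cv2
def ray(c,u,v):
    K=np.array(c["camera_matrix"]);R,_=cv2.Rodrigues(np.array(c["rvec"],float));t=np.array(c["tvec"],float).ravel()
    d=R.T@np.linalg.solve(K,[u,v,1.]);o=-R.T@t
    return o,d
def atz(c,u,v,z):
    o,d=ray(c,u,v);return o+d*(z-o[2])/d[2]
def proj(c,p):
    return cv2.projectPoints(np.array(p,float).reshape(-1,3),np.array(c["rvec"],float),np.array(c["tvec"],float),np.array(c["camera_matrix"],float),None)[0].reshape(-1,2)
def pp(c,n,z):
    for r in pinpoint(c,n)[:2]:
        u,v=r["centre"][1]*640,r["centre"][0]*400
        print(n,round(r["conf"],2),np.round([u,v],1),np.round(atz(c,u,v,z),4))
E
python3 - <<'E'
from h import *
for n in ["scene","top"]:
    c=camera(n);cv2.imwrite(f"pics/{n}0.png",c["img"])
    print(n,np.round(ray(c,320,200),3))
    for t,z in [("centrifuge",0),("lid_hinge",.126),("lid_bar",.126),("clamp_grip",.16),("beaker",0),("bottle",0),("weight",0)]: pp(c,t,z)
o=get_obs();print(o)
E
```

```text
scene [[ 0.823  0.473  0.709]
 [-0.32  -0.577 -0.752]]
centrifuge 0.92 [331.9 224.3] [0.5316 0.0036 0.    ]
lid_hinge 0.72 [390.4 222.1] [0.4866 0.1325 0.126 ]
clamp_grip 0.59 [296.3 179.1] [ 0.6035 -0.0155  0.16  ]
beaker 0.61 [245.8 176.3] [ 0.6445 -0.2239  0.    ]
bottle 0.7 [287.8 161.3] [ 0.531  -0.2241  0.    ]
weight 0.59 [327.5 151.3] [ 0.4239 -0.2101  0.    ]
top [[ 0.488  0.005  0.853]
 [ 0.131  0.021 -0.991]]
lid_hinge 0.95 [253.5 255.8] [0.4894 0.1347 0.126 ]
lid_bar 0.88 [387.8 251.5] [ 0.4946 -0.0932  0.126 ]
clamp_grip 0.79 [342.9 185.1] [ 0.6037 -0.018   0.16  ]
beaker 0.73 [432.7 176.6] [ 0.6458 -0.2055  0.    ]
bottle 0.62 [442.8 240. ] [ 0.5176 -0.2199  0.    ]
weight 0.87 [444.1 293.6] [ 0.4132 -0.2175  0.    ]
{'time_s': 0.8, 'q': array([-1.41631026e+00,  1.80748308e-01,  1.60697432e+00, -1.31457147e-05,
        1.35380017e+00, -2.06301989e-01]), 'dq': array([-3.85138098e-04,  3.25005092e-06, -1.34443629e-04,  2.06792357e-04,
        1.72576600e-03,  8.62291384e-06]), 'joint_efforts': array([-7.53509958e-04, -4.44797838e+01, -3.51662815e+01, -3.64635025e-04,
        6.70548598e-04, -1.40093087e-05]), 'eef_pos': array([ 0.20299787, -0.53800605,  0.24532998]), 'eef_rot': array([ 3.47481152e-05,  9.83772819e-01,  1.79418615e-01, -7.32137293e-06]), 'wrist_force': array([-0.41062447, -0.1415031 ,  0.70580941]), 'torque': array([ 0.04096216, -0.02736601,  0.02818108]), 'opening': 1.002211708668212}
```

View pics/scene0.png

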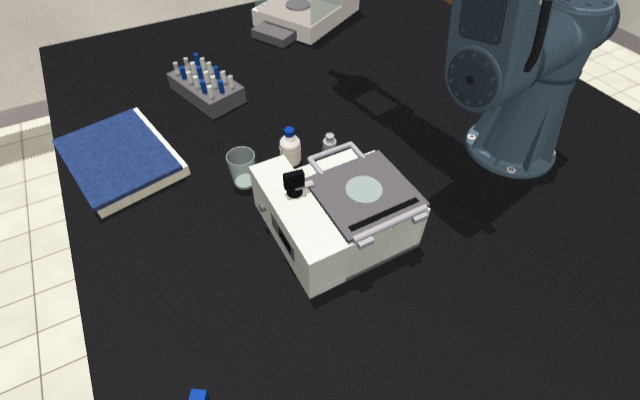

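View pics/top0.png

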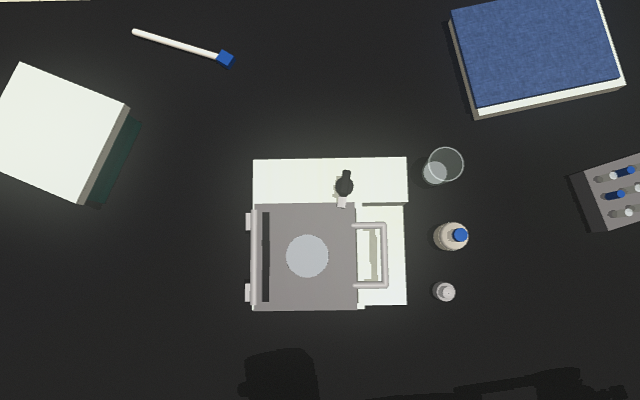

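The scene view shows the lid shut, with the black clamp knob at about (294,183). The bystanders are behind the machine. In the top view the knob is at (344,185), the bar runs along column ~386 from row 223 to 287, and the tongue end is at (341,203). I'll measure the yaw and knob angle next.

```bash
python3 - <<'E'
from h import *
c=camera("top")
img=cv2.resize(c["img"][140:320,235:475],None,fx=3,fy=3,interpolation=cv2.INTER_CUBIC)
cv2.imwrite("pics/top1.png",img)
for n,(u,v),z in [("deckA",(253,159),.12),("deckB",(407,156),.12),("bar1",(386,223),.132),("bar2",(387,287),.132),("lid a",(357,204),.131),("lid b",(357,309),.131)]:
    print(n,np.round(atz(c,u,v,z),4))
for i in range(2):
  c=camera("top")
  for t,z in [("lid_hinge",.126),("lid_bar",.126),("clamp_grip",.16)]: pp(c,t,z)
c=camera("top")
for r in trace(c,"clamp_grip")[:1]:
    m=r["mask"];print(r["conf"],m.sum(),r["rect"])
    ys,xs=np.nonzero(m);print(cv2.minAreaRect(np.c_[xs,ys].astype(np.float32)))
E
```

```text
deckA [0.6591 0.1388 0.12  ]
deckB [ 0.6608 -0.1325  0.12  ]
bar1 [ 0.5425 -0.0908  0.132 ]
bar2 [ 0.4361 -0.0893  0.132 ]
lid a [ 0.5756 -0.0425  0.131 ]
lid b [ 0.4007 -0.039   0.131 ]
lid_hinge 0.94 [253.6 254.1] [0.4923 0.1346 0.126 ]
lid_bar 0.57 [384.3 253.4] [ 0.4915 -0.0872  0.126 ]
clamp_grip 0.9 [344.4 184.2] [ 0.6052 -0.0204  0.16  ]
lid_hinge 0.73 [256.4 255. ] [0.4907 0.1298 0.126 ]
lid_bar 0.82 [386.2 253.3] [ 0.4917 -0.0904  0.126 ]
clamp_grip 0.7 [345.8 183.8] [ 0.6058 -0.0228  0.16  ]
0.73 12060 [0.3911, 0.5032, 0.6048, 0.7767]
((318.5, 256.0), (108.0, 137.0), 90.0)
```

View pics/top1.png

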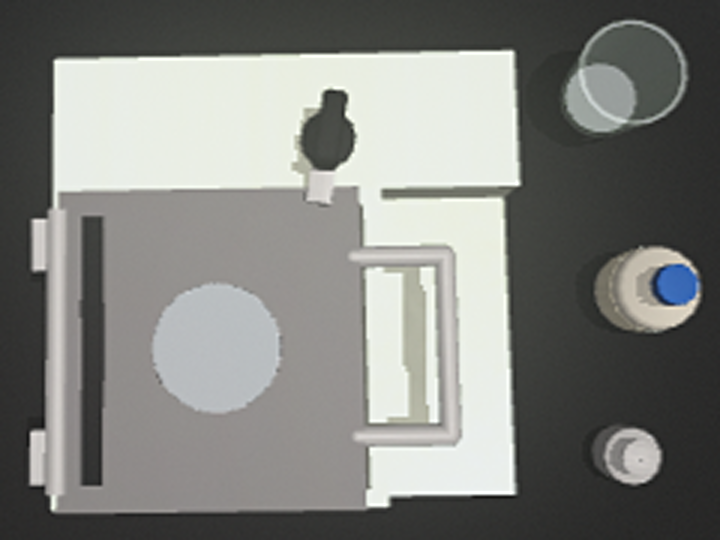

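Request:
{"api": "servo_tool", "payload": {"plan": [[[0.03,0.04,0,-0.05,1],[0.03,0.04,0.003,-0.05,1],[0.03,0.04,0,-0.05,1],[0.03,0.04,0,-0.05,1],[0.03,0.04,0,-0.05,1],[0.03,0.04,0,-0.05,1],[0.03,0.04,0,-0.05,1],[0.03,0.04,0,-0.05,1]]]}}

```text
time_s: 2.15
eef_pos: [0.4439, -0.2164, 0.2487]
eef_rot: [0.0, 1.0, -0.021, 0.0]
wrist_force: [0.9, -0.7, -0.1]
opening: 0.999
```

The top view confirms the yaw is near zero. The tongue end is at crop (319,188) and the outer end of the knob at crop (336,93). The "clamp_grip" trace returned the lid mask, so I'm discarding it.

Request:
{"api": "servo_tool", "payload": {"plan": [[[0.03,0.035,0,-0.02,1],[0.03,0.035,0,-0.02,1],[0.03,0.035,0,-0.02,1],[0.03,0.035,0,-0.02,1],[0.03,0.035,0,-0.02,1],[0.01,0.021,0,0,1],[0,0,0,0,1]]]}}

```text
time_s: 2.85
eef_pos: [0.6039, -0.019, 0.2479]
eef_rot: [-0.0, 0.998, -0.068, -0.0]
wrist_force: [-0.2, -0.4, 0.0]
opening: 1.003
```

```bash
python3 - <<'E'
from h import *
c=camera("top")
a=atz(c,341.3,202.7,.134);b=atz(c,347,171,.174);print(a,b,np.arctan2((b-a)[1],(b-a)[0]))
c=camera("wrist");cv2.imwrite("pics/w1.png",c["img"])
pp(c,"clamp_grip",.16);pp(c,"lid_bar",.126)
print(np.round(ray(c,320,200),3), np.round(get_obs()["q"],2))
E
```

```text
[ 0.57771965 -0.01562695  0.134     ] [ 0.62446188 -0.02449836  0.174     ] -0.18756341080428413
clamp_grip 0.96 [319.1 203.9] [ 0.6094 -0.0177  0.16  ]
clamp_grip 0.31 [466.2 273.2] [ 0.531  -0.1338  0.16  ]
lid_bar 0.85 [400.6 296.6] [ 0.4908 -0.0842  0.126 ]
[[ 0.674 -0.029  0.377]
 [-0.27   0.045 -0.962]] [-0.23  0.24  1.53 -0.    1.37  1.48]
```

View pics/w1.png

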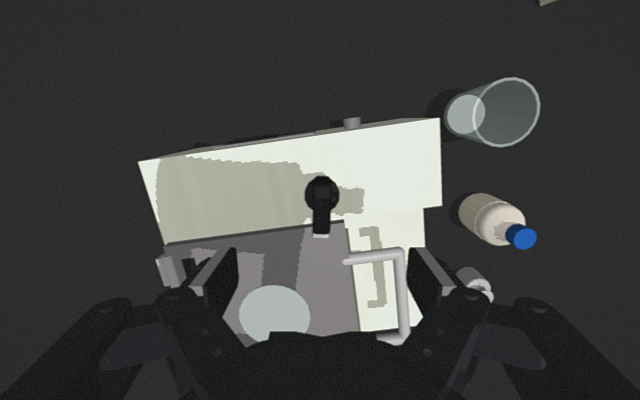

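The wrist view has the knob centred at columns 320-323, with its grip lying along the tool x axis. It is in line with the jaws, so I'll descend and grip.

Request:
{"api": "servo_tool", "payload": {"plan": [[[0.002,0,-0.03,-0.02,1],[0,0,-0.03,0,1],[0,0,-0.02,0,1],[0,0,-0.012,0,1],[0,0,0,0,1],[0,0,0,0,0.3],[0,0,0,0,-0.3]]]}}

```text
time_s: 3.75
eef_pos: [0.6059, -0.0226, 0.158]
eef_rot: [0.0, 0.997, -0.08, 0.001]
wrist_force: [0.8, 0.1, -0.1]
opening: 0.69
```

Request:
{"api": "servo_tool", "payload": {"plan": [[[0,0,0,0,-0.6],[0,0,0,0,-1],[0,0,0,0,-1],[0,0,0,0,-1],[0,0,0,0,-1]]]}}

```text
time_s: 4.25
eef_pos: [0.6055, -0.0204, 0.1572]
eef_rot: [-0.001, 0.997, -0.079, 0.001]
wrist_force: [0.3, 6.7, 3.0]
opening: 0.154
```

```bash
python3 - <<'E'
from h import *
c=camera("wrist");cv2.imwrite("pics/w2.png",c["img"])
o=get_obs();print(o["torque"],o["wrist_force"],o["opening"],o["q"])
E
```

```text
[ 0.77225972 -0.03454855 -0.0119068 ] [0.18583929 6.0085381  3.48064622] 0.15599578494411592 [-0.23068383  0.33628384  1.60272789  0.0025164   1.2015417   1.4977034 ]
```

View pics/w2.png

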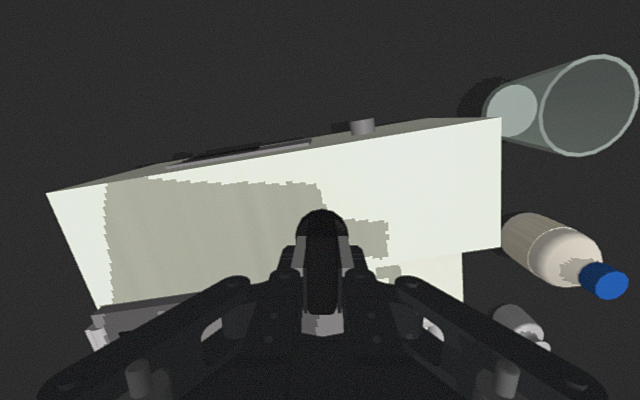

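The wrist view shows the pads on both sides of the grip (bar at column 322). The opening of 13 mm matches the 14 mm grip. Now I'll turn it clockwise.

Request:
{"api": "servo_tool", "payload": {"plan": [[[0,0.002,0,-0.08,-1],[0,0,0,-0.12,-1],[0,0,0,-0.12,-1],[0,0,0,-0.12,-1],[0,0,0,-0.12,-1],[0,0,0,-0.12,-1],[0,0,0,-0.12,-1],[0,0,0,-0.12,-1]]]}}

```text
time_s: 5.1
eef_pos: [0.6063, -0.0189, 0.1572]
eef_rot: [-0.002, 0.857, -0.516, 0.001]
wrist_force: [5.1, 4.6, -0.1]
opening: 0.149
```

Request:
{"api": "servo_tool", "payload": {"plan": [[[0,0,0,-0.1,-1],[0,0,0,-0.05,-1],[0,0,0,0,-1],[0,0,0,0,-1]]]}}

```text
time_s: 5.5
eef_pos: [0.6066, -0.0187, 0.1573]
eef_rot: [-0.002, 0.817, -0.576, 0.001]
wrist_force: [6.0, 5.7, 1.2]
opening: 0.154
```

```bash
python3 - <<'E'
from h import *
o=get_obs();print(o["torque"],o["wrist_force"],o["opening"],o["q"])
w,x,y,z=o["eef_rot"];print("yaw",2*np.arctan2(y,x))
c=camera("wrist");cv2.imwrite("pics/w3.png",c["img"])
E
```

```text
[ 0.73850163 -0.61614214  0.00792155] [6.0046677  5.71314485 1.1532854 ] 0.15393048118844838 [-0.22750613  0.33665831  1.60206481  0.00268267  1.19927647  2.57102937]
yaw -1.2287085712721952
```

View pics/w3.png

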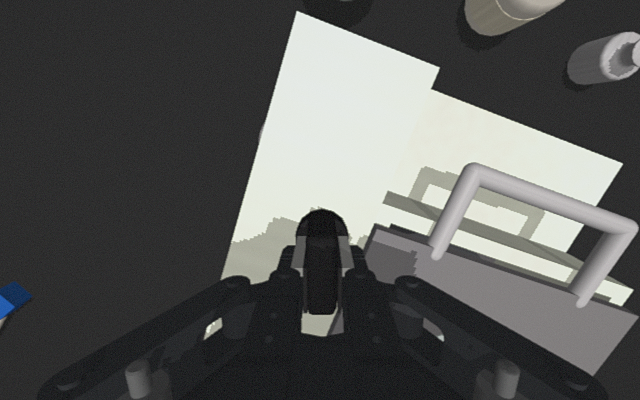

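The knob has turned with the gripper and still fills the jaws at column 322. Yaw is -1.23, so the knob is at about 1.2 rad. I'll release, rise and look.

Request:
{"api": "servo_tool", "payload": {"plan": [[[0,0,0,0,0.2],[0,0,0,0,0.2],[0,0,0,0,0.2],[0,0,0,0,0.2],[0,0,0.03,0,0.2],[0,0,0.04,0,0.2],[0,0,0.03,0,0.2]]]}}

```text
time_s: 6.25
eef_pos: [0.6052, -0.0203, 0.2584]
eef_rot: [-0.0, 0.817, -0.577, 0.001]
wrist_force: [0.1, 0.2, -0.1]
opening: 0.597
```

Request:
{"api": "servo_tool", "payload": {"plan": [[[-0.02,-0.012,0,0.14,0.2],[-0.02,-0.012,0,0.14,0.2],[-0.02,-0.012,0,0.14,0.0],[-0.02,-0.012,0,0.14,-0.06],[-0.01,-0.012,0,0.14,-0.06],[0,0,0,0.14,-0.06],[0,0,0,0.14,-0.06],[0,0,0,0.14,-0.06]]]}}

```text
time_s: 7.05
eef_pos: [0.5147, -0.0804, 0.2564]
eef_rot: [0.0, 0.999, -0.052, 0.0]
wrist_force: [0.7, 0.8, 0.3]
opening: 0.47
```

```bash
python3 - <<'E'
from h import *
o=get_obs()
w,x,y,z=o["eef_rot"];print("yaw",2*np.arctan2(y,x),o["opening"],o["eef_pos"],o["wrist_force"])
c=camera("wrist");cv2.imwrite("pics/w4.png",c["img"])
pp(c,"lid_bar",.126)
c=camera("top")
cv2.imwrite("pics/top4.png",cv2.resize(c["img"][140:320,235:475],None,fx=3,fy=3))
E
```

```text
yaw -0.10408283658503746 0.47022158274502895 [ 0.51473165 -0.08039819  0.25639921] [0.71383902 0.80664558 0.26218684]
lid_bar 0.64 [328.6 222.4] [ 0.4888 -0.0826  0.126 ]
```

View pics/w4.png

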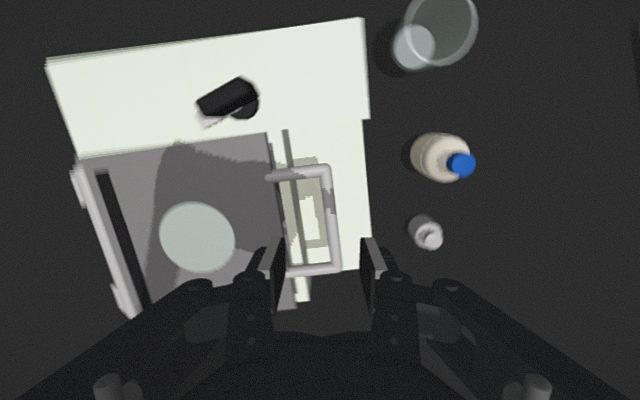

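View pics/top4.png

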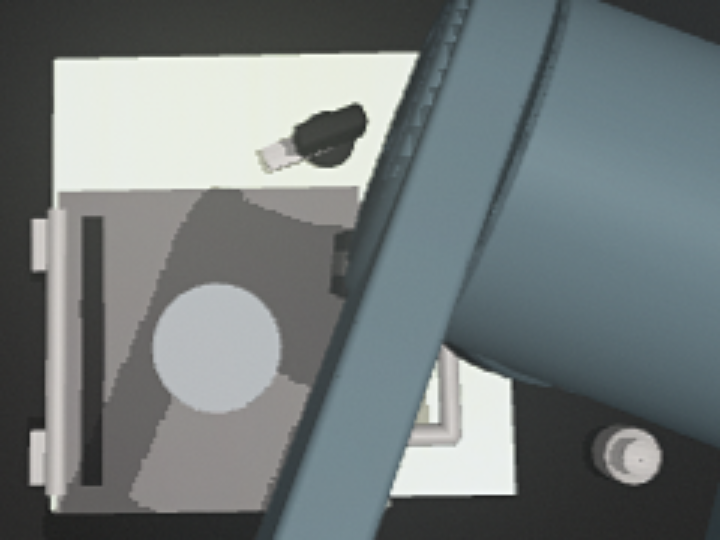

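The tongue is clear: in the top view it runs from (270,158) to the knob end at (362,112), well off the lid. The wrist view shows the bar from (327,168) to (338,268).

```bash
python3 - <<'E'
from h import *
c=camera("wrist")
pts=[atz(c,u,v,.128) for u,v in [(327,172),(331.5,215),(337,262)]];print(np.round(pts,4))
d=pts[0]-pts[2];print("yaw",np.arctan2(d[1],d[0]))
pp(c,"lid_bar",.126);pp(c,"lid_hinge",.126)
g=c["img"][:,:,1]
for v in (190,210,230,245): print(v,g[v,318:350])
E
```

```text
[[ 0.5386 -0.086   0.128 ]
 [ 0.4969 -0.0858  0.128 ]
 [ 0.4467 -0.0861  0.128 ]]
yaw 0.0012319463653117906
lid_bar 0.74 [329.3 218.8] [ 0.4926 -0.0832  0.126 ]
lid_hinge 0.76 [115.2 247.5] [0.4864 0.1319 0.126 ]
190 [172 174 172 146 111 116 121 160 191 196 200 198 169 125 108 122 209 239
 235 234 235 236 233 234 234 234 233 234 234 234 234 234]
210 [171 171 171 172 175 155 121 135 163 180 188 196 169 127 129 126 112 106
 198 241 236 236 236 235 233 234 235 234 235 233 235 234]
230 [220 171 169 171 173 174 176 166 139 131 158 170 182 188 192 188 190 185
 174 152 181 228 236 235 235 234 234 234 234 233 235 234]
245 [173 174 173 171 167 170 168 171 212 219 161 139 159 173 184 187 187 193
 189 183 165 153 211 238 235 235 235 234 234 234 235 235]
```

Request:
{"api": "servo_tool", "payload": {"plan": [[[-0.022,-0.007,-0.01,0.1,-0.06],[0,0,-0.03,0,-0.06],[0,0,-0.03,0,-0.06],[0,0,-0.03,0,-0.06],[0,0,-0.02,0,-0.06],[0,0,-0.015,0,-0.06],[0,0,0,0,-0.06]]]}}

```text
time_s: 8.05
eef_pos: [0.4913, -0.0864, 0.1191]
eef_rot: [-0.001, 1.0, -0.005, -0.002]
wrist_force: [-0.4, -0.6, -0.0]
opening: 0.47
```

```bash
python3 - <<'E'
from h import *
o=get_obs()
w,x,y,z=o["eef_rot"];print("yaw",2*np.arctan2(y,x),o["opening"],o["eef_pos"],o["wrist_force"],o["q"])
c=camera("wrist");cv2.imwrite("pics/w5.png",c["img"])
E
```

```text
yaw -0.010878130009788507 0.46962453203694815 [ 0.49128809 -0.08635964  0.11905944] [-0.39268909 -0.61895287 -0.006339  ] [-4.12388607e-01  1.72449824e-01  1.89699901e+00 -4.49998875e-05
  1.07685900e+00  1.16930728e+00]
```

View pics/w5.png

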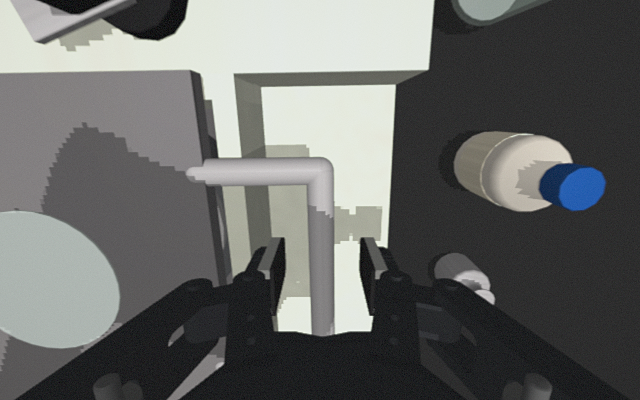

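The bar, at columns 308-333, runs down between the two pads and is centred at column ~321. I'll close on it.

Request:
{"api": "servo_tool", "payload": {"plan": [[[0,0,0,0,-0.4],[0,0,0,0,-0.7],[0,0,0,0,-1],[0,0,0,0,-1],[0,0,0,0,-1],[0,0,0,0,-1]]]}}

```text
time_s: 8.7
eef_pos: [0.4938, -0.0861, 0.1226]
eef_rot: [-0.001, 1.0, -0.005, 0.001]
wrist_force: [0.7, 5.0, 3.4]
opening: 0.122
```

```bash
python3 - <<'E'
from h import *
o=get_obs();print(o["opening"],o["eef_pos"],o["wrist_force"])
th=np.arange(0,1.0601,.05); L=.22
P=np.c_[L-L*np.cos(th),L*np.sin(th)];print(np.round(np.c_[th[1:],np.diff(P,axis=0)],4))
E
```

```text
0.12168088102675138 [ 0.49378991 -0.08610815  0.12263413] [0.66937843 4.98787618 3.36689178]
[[5.00e-02 3.00e-04 1.10e-02]
 [1.00e-01 8.00e-04 1.10e-02]
 [1.50e-01 1.40e-03 1.09e-02]
 [2.00e-01 1.90e-03 1.08e-02]
 [2.50e-01 2.50e-03 1.07e-02]
 [3.00e-01 3.00e-03 1.06e-02]
 [3.50e-01 3.50e-03 1.04e-02]
 [4.00e-01 4.00e-03 1.02e-02]
 [4.50e-01 4.50e-03 1.00e-02]
 [5.00e-01 5.00e-03 9.80e-03]
 [5.50e-01 5.50e-03 9.50e-03]
 [6.00e-01 6.00e-03 9.20e-03]
 [6.50e-01 6.40e-03 8.90e-03]
 [7.00e-01 6.90e-03 8.60e-03]
 [7.50e-01 7.30e-03 8.20e-03]
 [8.00e-01 7.70e-03 7.90e-03]
 [8.50e-01 8.10e-03 7.50e-03]
 [9.00e-01 8.40e-03 7.10e-03]
 [9.50e-01 8.80e-03 6.60e-03]
 [1.00e+00 9.10e-03 6.20e-03]
 [1.05e+00 9.40e-03 5.70e-03]]
```

Gripped (opening is about 10 mm on the 12 mm bar). Now lifting along the arc.

Request:
{"api": "servo_tool", "payload": {"plan": [[[0,0.001,0.011,0,-1],[0,0.001,0.011,0,-1],[0,0.0015,0.011,0,-1],[0,0.002,0.011,0,-1],[0,0.0025,0.0105,0,-1],[0,0.003,0.0105,0,-1],[0,0.0035,0.0105,0,-1]]]}}

```text
time_s: 9.4
eef_pos: [0.4936, -0.0733, 0.1983]
eef_rot: [0.001, 1.0, -0.005, 0.001]
wrist_force: [6.2, -2.2, -4.5]
opening: 0.114
```

Request:
{"api": "servo_tool", "payload": {"plan": [[[0,0.004,0.01,0,-1],[0,0.0045,0.01,0,-1],[0,0.005,0.01,0,-1],[0,0.0055,0.0095,0,-1],[0,0.006,0.009,0,-1],[0,0.0065,0.009,0,-1],[0,0.007,0.0085,0,-1]]]}}

```text
time_s: 10.1
eef_pos: [0.4935, -0.0364, 0.2652]
eef_rot: [0.003, 1.0, -0.005, 0.001]
wrist_force: [1.2, -12.0, 5.3]
opening: 0.112
```

```bash
python3 - <<'E'
from h import *
o=get_obs();print(o["opening"],o["eef_pos"],o["wrist_force"],o["torque"])
for n in ("scene","wrist"):
    c=camera(n);cv2.imwrite(f"pics/{n}6.png",c["img"])
E
```

```text
0.11213691248475159 [ 0.49346401 -0.03639672  0.26523624] [  1.23705857 -12.00230593   5.324018  ] [-2.1009855  -0.23149712  0.21246166]
```

View pics/scene6.png

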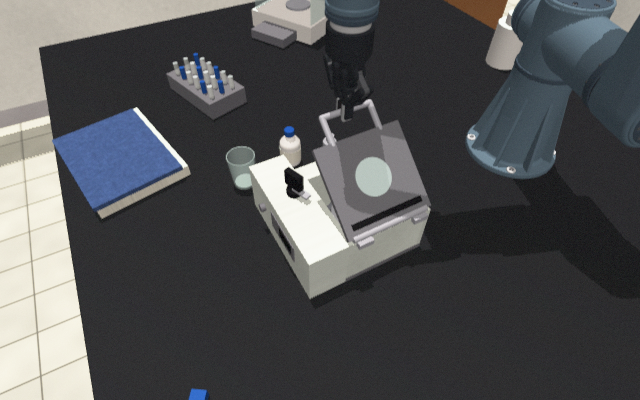

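View pics/wrist6.png

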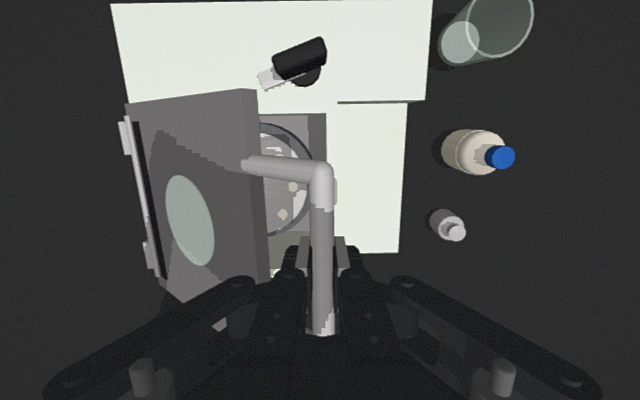

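The lid has come up to about 0.70 rad and the bar is held in the jaws at column ~320. The tongue is clear and the bystanders are untouched. There is a slight -y load of 12 N, so I'll shorten y a little as I continue.

Request:
{"api": "servo_tool", "payload": {"plan": [[[0,0.006,0.008,0,-1],[0,0.007,0.0075,0,-1],[0,0.008,0.0075,0,-1],[0,0.0085,0.007,0,-1],[0,0.0085,0.0065,0,-1],[0,0.0085,0.006,0,-1],[0,0.008,0.0055,0,-1]]]}}

```text
time_s: 10.9
eef_pos: [0.4933, 0.0177, 0.3146]
eef_rot: [0.004, 1.0, -0.005, 0.002]
wrist_force: [-2.5, -10.2, 10.3]
opening: 0.115
```

Request:
{"api": "servo_tool", "payload": {"plan": [[[0,0,0,0,-1],[0,0,0,0,-1],[0,0,0,0,-1],[0,0,0,0,-1],[0,0,0,0,-1]]]}}

```text
time_s: 11.4
eef_pos: [0.4933, 0.0175, 0.3145]
eef_rot: [0.003, 1.0, -0.005, 0.002]
wrist_force: [-2.8, -10.0, 12.6]
opening: 0.116
```

```bash
python3 - <<'E'
from h import *
o=get_obs();print(o["opening"],o["eef_pos"],o["wrist_force"],o["torque"])
for n in ("scene","top","wrist"):
    c=camera(n);cv2.imwrite(f"pics/{n}7.png",c["img"])
    hg=np.array([.490,.133,.126])
    b=[hg+np.array([0,-.22*np.cos(t),.22*np.sin(t)]) for t in (.9,1.047,1.2)]
    print(n,np.round(proj(c,b),1)); 
    for r in pinpoint(c,"lid_bar")[:1]: print(r["conf"],np.array(r["centre"])[::-1]*[640,400])
E
```

```text
0.11573076523226314 [0.49326284 0.01747135 0.31451138] [ -2.80659766 -10.02082358  12.57723507] [-1.9790306   0.52647619  0.13416391]
scene [[356.6 104.2]
 [366.2 103.5]
 [377.6 105.9]]
0.87 [365.312 104.28 ]
top [[336.6 254.3]
 [315.4 254.4]
 [290.2 254.6]]
wrist [[361.9 255.8]
 [313.7 273.1]
 [245.9 290.6]]
0.59 [321.024 269.48 ]
```

View pics/scene7.png

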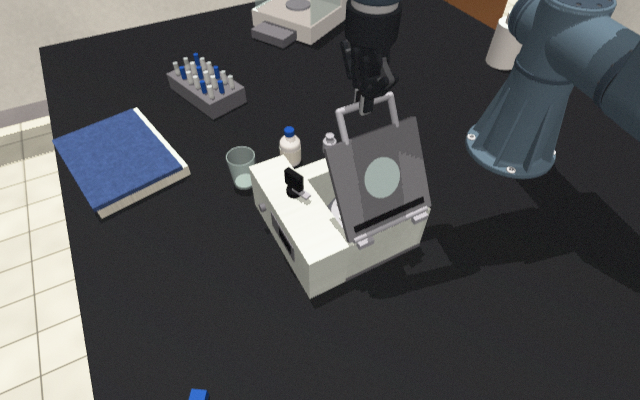

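View pics/wrist7.png

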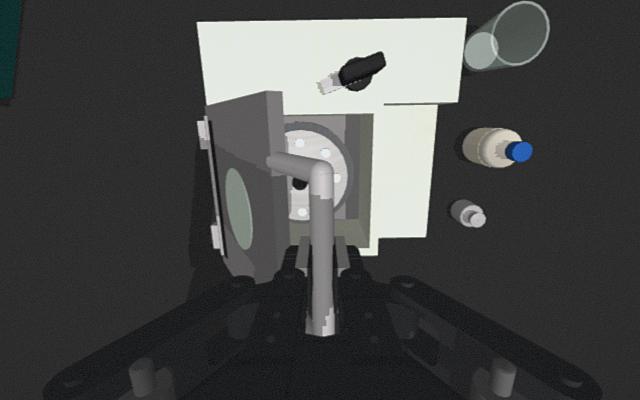

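The lid stands at about 1.03 rad and is still in the jaws. Scene and wrist pixels both lie close to the predicted 60° bar position, and the pose is steady over 0.5 s, so I'll hand in.

```bash
python3 - <<'E'
from h import *
print(hand_in())
E
```

```text
the job is handed in; nothing more can be done
None
```

I turned the clamp knob clockwise to about 1.2 rad. After I let go, pictures showed it at about 1.1 rad, with the tongue clear of the lid. I then gripped the bar, raised the lid to about 60°, and handed the job in at about 11.5 s of the 51 s, still holding it. `hand_in()` gives no verdict, so I can't confirm how it was judged.

**Lid angle:** the last checks ranged from 1.02 to 1.06 rad, against a target of 1.047 and a band of 0.942–1.152:
- The camera pixels gave about 1.03.
- The tool's y position gave 1.02.
- The tool's height gave about 1.06.

**Stillness and grip:** the pose held within 0.2 mm over the last 0.5 s. The jaw opening read about 10 mm on the 12 mm bar.

**Bystanders:** the beaker, bottle and weight look unmoved in the last pictures. I didn't measure their positions again.

**Disagreements:**
- Asked for the clamp, the tracing network returned the lid's outline. I ignored it and measured the knob from the image directly.
- At the end the wrist still felt a steady 10 N in y and 12.6 N in z. I put the sideways part down to a 2–3 mm mismatch between my lifting arc and the hinge. I left it, as it is well below the limits.

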